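Hold a carton in the corner nest of a bench coder for printing

ROBOT

A 6-joint arm with a two-finger parallel gripper is mounted at the origin on a cart in front of the work surface, level with it; the furniture and walls round the work are solid. World frame = base frame: x ahead of the robot, y to its left, z up, the work surface at z = 0. Lengths are in m, angles in rad, forces in N, time in s.
With the tool pointing down it reaches from about 0.275 to 0.85 m from the base axis. Payload 5.2 kg.
Tool frame: the origin (TCP) lies on the centre line of the jaws, within the pads' length; the fingertips stand 25 mm ahead of it and the grasp point (between the pads) lies 6 mm ahead of it; z points along the fingers, y is the direction in which the jaws open and shut (so a half turn about z gives the same grasp; the last joint's range is limited). The gripper opens to 85 mm and grips with 20 to 120 N. Pads are 22 mm wide; open, the fingers measure 114 mm over their backs; the gripper's body (76 mm by 85 mm) begins 54 mm behind the grasp point. The pads swing forward as they close: fully open they stand 13 mm farther back than shut.
Start: joints at [-1.469, 0.259, 1.535, -0, 1.348, -0.203], TCP at [0.165, -0.525, 0.256] pointing down, gripper open.
Joint ranges: [-3.14, 3.14], [-0.91, 2.08], [0.19, 2.58], [-1.22, 4.36], [0.22, 2.71], [-3.12, 3.12]. Speed limits (rad/s): [2.57, 2.57, 3.14, 3.14, 3.14, 3.14].

INTERFACE

Orientations are given as a unit quaternion [w, x, y, z].
In Python, from rig import * gives the robot as it stands.
- The arm moves only by the tool carry_out, never from a script. Its arguments are lists of equal length, an entry for each row: "dp": the shift along the tool's x, y, z in units of 25 mm (1.0 is 25 mm), a list of three; "delta_rot": the turn, a rotation vector about the tool's x, y, z in units of 5 degrees (1.0 is 5 degrees), a list of three; "hand": the finger opening in mm, from 0 to 85.4. In form: {"dp": [[x, y, z], ...], "delta_rot": [[ax, ay, az], ...], "hand": [hand, ...]}. A call has 1 to 12 rows; each row shifts and turns the commanded pose from where the row before left it, along the tool's axes as they then stand; what a row does not reach is not made up. A row lasts 1/8 s, in which the tool goes at most 62.5 mm and 10.7 degrees, less where a joint would pass 70% of its speed; a pose out of reach is approached as far as the arm can. A call is refused whole if a number of a shift passes 1 or a number of a turn 1, either way. A call with a gripper value outside its range is refused whole. The fingers move at their own pace and stop on an object; "force" is the grip in N (left out, the last holds). Time passes only in rows, so rows that do not move let the fingers close. It gives the time, the measured TCP pose, the force and the opening at its end, in the units of the state.
- state(): the state, without advancing time (a new reading comes with each control period).
- camera(name): name is "scene" or "top" or "wrist"; returns the picture (480x640x3 uint8, red, green, blue); there is no depth.
- camera_info(name): a dict with "fx", "fy", "cx", "cy" (pixels), "eye" and "orientation" of the camera in the world; the wrist camera has in their place "T_tool_cam" (4x4, takes a point from camera to tool coordinates, whose origin is the TCP and whose axes are the flange's). Camera axes: x right, y down, z forward; pixel columns grow to the right and rows downward; lengths in m; the calibration is good to about 2 mm. The wrist camera is an equidistant fisheye: a pixel r from the principal point sees the ray r / f radians off the axis. A picture is of the moment at which its call begins: read the wrist's pose just before it. camera_info takes no time and is no camera call.
- sign_off(): hands the job in, once; it reports no verdict.
The state is a dict: "t": time; "q": joint angles; "joint_vel": joint speeds; "tau": joint torques, N m; "ee_pos": TCP position; "tool_rot": TCP orientation; "contact_force": force on the tool from outside, world axes, zero at the start; "torque": the same for the moment, N m; "gripper_width": finger opening in m.
Only numpy, scipy, OpenCV 4.12 (cv2) and the standard library are available. Lean on these libraries where they do the work, as an engineer would, in place of code of your own. Each camera call takes 0.05 s, during which the arm holds its last target.

TASK

Get this carton's end flap coded: first press the coder's start button fully down and let it come back up, which wakes the print head. Then pick up the carton lying by itself on the table to the right of the coder and hold it in the coder's nest, standing flat on the base plate with one end flush against the end stop and one long side flush against the side stop, pushing both sprung sensing pins in until the carton bears firmly on both stops at once. The print starts by itself and the pins would push a loose carton out again, so finish while still holding the carton pressed home against both stops, and leave the other things on the table alone.

Things in the scene. Friction and masses are not known exactly. Their poses are not given: they have to be found in the camera images.
- coder: fixed bench coder: aluminium base plate 230 x 102 mm, 8 mm thick, a white housing (top 74 mm above the table) on one end, an open nest on the rest. Origin on the table under the nest corner, where the two stop faces would meet; x into the end stop and housing, y away from the side stop, z up. Plate: x -128 to 102, y -32 to 70 mm; housing from x = 0. The robot sees the side stop on the far side
- nest_corner (a point): the nest corner on the upper face of the base plate (8 mm above the table), same axes as the coder; the plate is smooth, friction about 0.2, and nothing stands in the nest but the two pins
- seat (a point): where the centre of the carton is when it stands home in the nest: 53 mm from the end stop face, 25 mm from the side stop face, 21.5 mm above the plate, same axes as the coder; the carton's long axis then lies along this x
- end_stop: upright polished steel face (cartons slide on it easily, friction about 0.2), 60 mm wide (y -4 to 56 mm in the coder's axes), 44 mm tall above the plate, with a dark print slot; it is the coder's plane x = 0 and looks to -x, the housing right behind it. Origin as the coder's
- side_stop: low polished steel fence, friction about 0.2, along the coder's x axis (x -104 to -4 mm), 11 mm thick; its face is the coder's plane y = 0 and looks to +y. End lugs 22 mm long and 18 mm tall above the plate; between them (x -82 to -26 mm) a finger gap, the fence only 10 mm tall. Behind it a foot 5 mm tall. Origin as the coder's
- end_pin (a joint): sprung brass sensing pin (8 mm across) in the end stop, 12 mm above the plate, 25 mm from the side stop face; 0 = out, 5 mm proud of the face; 0.005 = flush with the face; moves along the coder's +x. About 1.6 N when out, 3.6 N when flush
- side_pin (a joint): sprung brass sensing pin (7 mm across) in the middle of the side stop, 5.5 mm above the plate, 53 mm from the end stop face; 0 = out, 5 mm proud of the face; 0.005 = flush with the face; moves along the coder's -y. About 1.6 N when out, 3.6 N when flush
- start_button (a joint): round black push button on top of the housing; 0 = up, 0.006 = fully down; springs back when let go; fully down takes about 5 N
- start_button_top (a point): centre of the upper face of the start button's 28 mm cap (when up, 96 mm above the table); it is pressed straight down
- carton_mid (a point): centre of the loose carton (white and blue, 50 mm wide along its x, 106 long along its y, 43 tall, 0.07 to 0.13 kg) that lies by itself on the table right of the coder; others like it stay in the shipping tray and red tote. Grasp across the 50 mm, mid-length, fingertips at least 13 mm above its underside so that one passes into the finger gap. Either end may face the end stop
- carton: the same carton, origin at the centre of its underside
- ring_scanner_mid (a point): bystander: small black finger scanner 49 x 33 x 21 mm, its middle
- marker_mid (a point): bystander: felt marker 136 mm long, 18 mm thick, its middle
- vial_mid (a point): bystander: small amber vial 20 mm across, 46 mm tall, standing, its middle
- stapler_mid (a point): bystander: stapler 36 x 133 x 45 mm, left of the coder

How it is judged:
By the outcome, as a careful person would: the job done as asked, in the order asked, and still so for the second after the job is handed in, while the arm keeps its last pose, push and grip.
It also fails if it takes over 58 s, if anything falls off the work surface, if the arm or the gripper's body presses on something with over 40 N, if the wrist force passes 120 N, or if a joint passes its speed limit or range.

## Working session

There is one attempt and no reset: what is moved stays moved. The work goes in short steps, Python scripts to look and compute and a tool call to move; the robot and the scene stay as the last step left them, time stands still between calls to the robot, and variables do not carry over. Pictures are saved under pics/ and viewed, and the job is handed in when it is done.

Besides the shell and the picture viewer there is one more tool, called after "Call:" as name(argument=value, ...), one argument or row to a line, values as JSON. carry_out: Moves the arm, as the interface text tells. Its arguments: {"type":"object","properties":{"dp":{"type":"array","items":{"type":"array","items":{"type":"number"}}},"delta_rot":{"type":"array","items":{"type":"array","items":{"type":"number"}}},"hand":{"type":"array","items":{"type":"number"}},"force":{"type":"number"}},"required":["dp","delta_rot","hand"]}

```bash
mkdir -p pics; ls
python3 - <<'E'
from rig import *
import cv2
print(state())
for n in ("scene","top","wrist"):
    print(n,camera_info(n))
    cv2.imwrite(f"pics/{n}0.png",camera(n)[:,:,::-1])
E
```

```text
pics
{'t': 0.0, 'q': array([-1.46879339e+00,  2.59315702e-01,  1.53610066e+00, -1.37278445e-05,
        1.34794905e+00, -2.02832989e-01]), 'joint_vel': array([ 0.00010419,  0.00013783, -0.00197638, -0.0016574 ,  0.00254978,
        0.00050224]), 'tau': array([ 8.56697134e-04, -4.46028793e+01, -2.90570551e+01, -6.76897944e-04,
        1.15659044e-02,  1.35362748e-05]), 'ee_pos': array([ 0.1650265 , -0.52415946,  0.25548226]), 'tool_rot': array([-8.85593760e-04,  9.88406232e-01,  1.51829951e-01,  3.79837378e-05]), 'contact_force': array([-0.23633627,  0.18911048, -0.43723946]), 'torque': array([0.00816156, 0.0238118 , 0.00290019]), 'gripper_width': 0.08582263735090113}
scene {'fx': 522.1602334028901, 'fy': 522.1602334028901, 'cx': 315.45197630631037, 'cy': 229.51354305310042, 'eye': array([-0.0458445 ,  0.45891799,  0.95399773]), 'orientation': array([ 0.13677308, -0.39316148,  0.85223437, -0.31688128])}
top {'fx': 486.10222776389554, 'fy': 486.10222776389554, 'cx': 313.614999358206, 'cy': 243.46898886246777, 'eye': array([ 0.4450632 , -0.02043164,  0.98599391]), 'orientation': array([-0.01900628,  0.70774816, -0.70564212,  0.02829313])}
wrist {'fx': 371.64829954431775, 'fy': 371.64829954431775, 'cx': 316.8352000997253, 'cy': 241.6332502161901, 'T_tool_cam': array([[-1.02934369e-04, -9.53420059e-01, -3.01645787e-01,
         7.83373865e-02],
       [ 9.99999425e-01, -4.20079693e-04,  9.86515006e-04,
        -7.72874324e-04],
       [-1.06727847e-03, -3.01645512e-01,  9.53419554e-01,
        -1.17412130e-01],
       [ 0.00000000e+00,  0.00000000e+00,  0.00000000e+00,
         1.00000000e+00]])}
```

View pics/scene0.png

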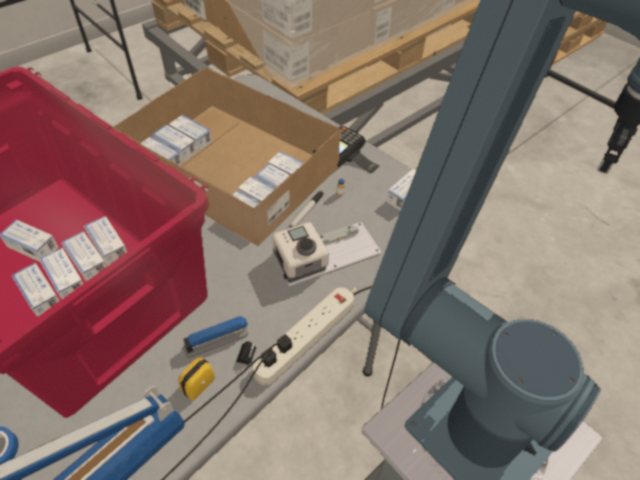

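View pics/top0.png

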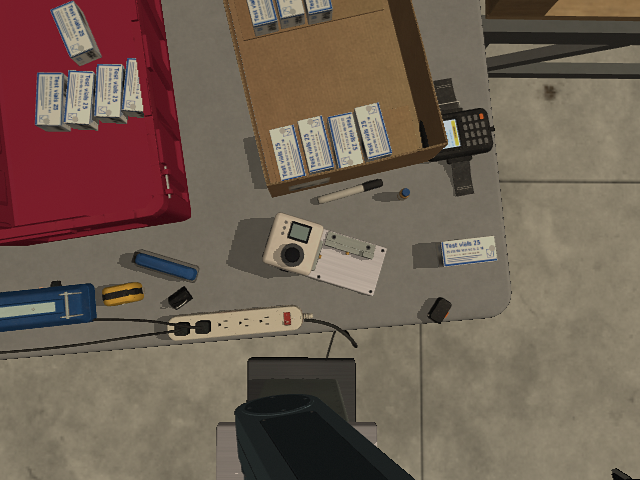

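View pics/wrist0.png

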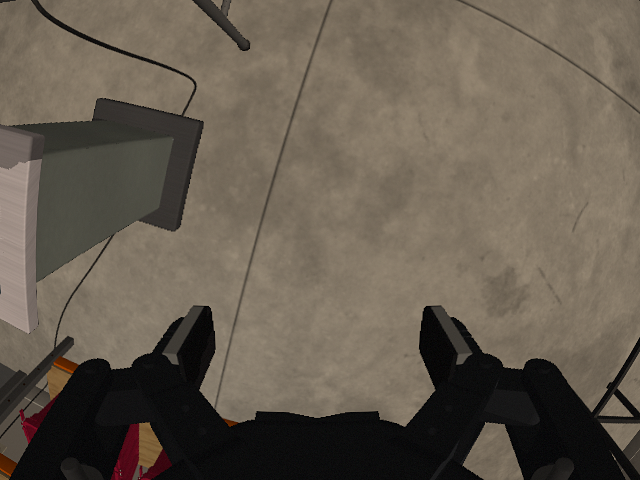

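The top view shows the coder near (325,255), with its housing and button at (292,254). The loose carton is at (468,251), the ring scanner at (439,310), the vial at (404,194) and the marker at (347,191). I'll enlarge those areas.

Run:
```python
import cv2
im=cv2.imread("pics/top0.png")
cv2.imwrite("pics/c1.png",cv2.resize(im[200:305,250:400],None,fx=5,fy=5,interpolation=cv2.INTER_CUBIC))
cv2.imwrite("pics/c2.png",cv2.resize(im[220:280,430:510],None,fx=8,fy=8,interpolation=cv2.INTER_CUBIC))
```

```text
(no output)
```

View pics/c1.png

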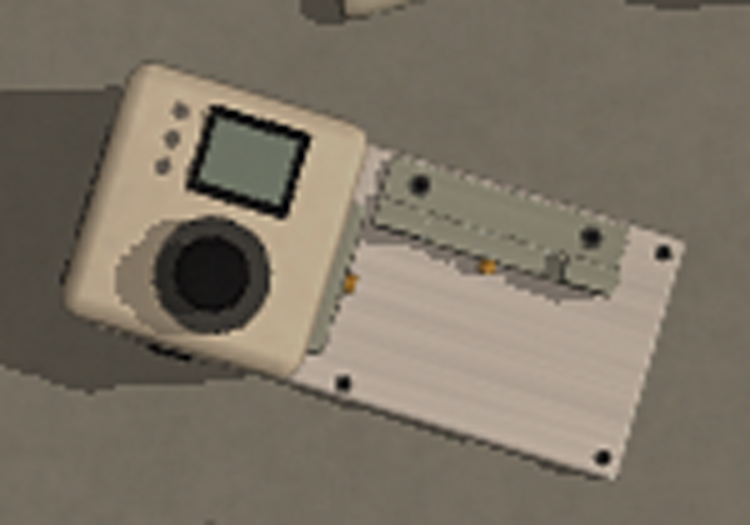

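View pics/c2.png

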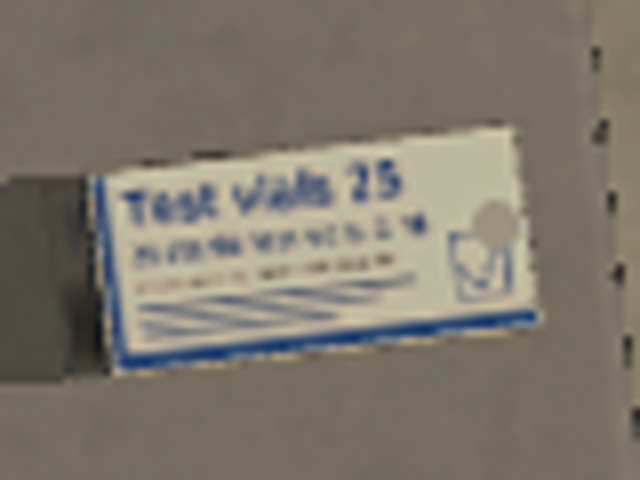

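```bash
cat > h.py <<'E'
from rig import *
import numpy as np, cv2
from scipy.spatial.transform import Rotation as R
from scipy.optimize import least_squares
def q2R(q): return R.from_quat([q[1],q[2],q[3],q[0]]).as_matrix()
def cam(n,st=None):
    c=camera_info(n)
    if n=="wrist":
        T=np.eye(4);T[:3,:3]=q2R(st["tool_rot"]);T[:3,3]=st["ee_pos"];T=T@c["T_tool_cam"];return c,T[:3,:3],T[:3,3]
    return c,q2R(c["orientation"]),np.array(c["eye"])
def proj(P,n,st=None):
    c,Rm,e=cam(n,st);p=(np.atleast_2d(P)-e)@Rm
    if n=="wrist":
        r=np.hypot(p[:,0],p[:,1]);th=np.arctan2(r,p[:,2]);k=th/np.maximum(r,1e-9)
        return np.c_[c["cx"]+c["fx"]*k*p[:,0],c["cy"]+c["fy"]*k*p[:,1]]
    return np.c_[c["cx"]+c["fx"]*p[:,0]/p[:,2],c["cy"]+c["fy"]*p[:,1]/p[:,2]]
def ray(u,v,n,z,st=None):
    c,Rm,e=cam(n,st);x=(u-c["cx"])/c["fx"];y=(v-c["cy"])/c["fy"]
    if n=="wrist":
        r=np.hypot(x,y);d=np.array([x/r*np.sin(r),y/r*np.sin(r),np.cos(r)])
    else: d=np.array([x,y,1.])
    d=Rm@d;return e+d*(z-e[2])/d[2]
def crop2px(pts,s,u0,v0): return (np.asarray(pts,float)+.5)/s-.5+[u0,v0]
def place(p,L):  # p=x,y,yaw ; L local
    c,s=np.cos(p[2]),np.sin(p[2]);L=np.atleast_2d(L)
    return np.c_[p[0]+c*L[:,0]-s*L[:,1],p[1]+s*L[:,0]+c*L[:,1],L[:,2]]
def fit(L,obs,p0,n,st=None):
    f=lambda p:(proj(place(p,L),n,st)-obs).ravel()
    r=least_squares(f,p0,loss="soft_l1");return r.x,r.fun.reshape(-1,2) if False else f(r.x).reshape(-1,2)
E
python3 - <<'E'
from h import *
np.set_printoptions(precision=4,suppress=True)
L=np.array([[-128,-32,8],[-128,70,8],[-5,25,20],[-53,5,13.5]])/1e3
o=crop2px([(685,243),(613,478),(350,284),(488,267)],5,250,200)
p,r=fit(L,o,[.43,.0,np.pi/2-.2],"top");print(p,np.degrees(p[2]));print(r)
print("seat",place(p,[-.053,.025,.0295]))
b=crop2px([(212,273)],5,250,200)[0];print("button",ray(*b,"top",.096))
L=np.array([[25,53,43],[-25,53,43],[-25,-53,43],[25,-53,43]])/1e3
o=crop2px([(515,125),(540,318),(118,372),(95,178)],8,430,220)
for y0 in(-2.9,):
  p,r=fit(L,o,[.43,-.3,np.pi+.1],"top");print(p,np.degrees(p[2]));print(r)
print([ray(*a,"top",.043) for a in o])
E
```

```text
[ 0.5104 -0.0492  1.2717] 72.86209238995774
[[ 0.1487 -0.8496]
 [-0.0433  0.6238]
 [ 0.7961 -0.4807]
 [-1.0683  0.6555]]
seat [[ 0.4709 -0.0925  0.0295]]
button [0.4849 0.0075 0.096 ]
[ 0.5185 -0.3367  2.9775] 170.5980950507273
[[  0.1504  20.7192]
 [  0.6154 -28.5768]
 [  0.0026 -44.3392]
 [ -0.9049   5.0548]]
[array([ 0.5257, -0.3855,  0.043 ]), array([ 0.4785, -0.3906,  0.043 ]), array([ 0.4651, -0.2871,  0.043 ]), array([ 0.5124, -0.2822,  0.043 ])]
```

Call:
carry_out(
  dp=[
    [1, -0.88, 0],
    [1, -0.88, 0],
    [1, -0.88, 0],
    [1, -0.88, 0],
    [1, -0.88, 0],
    [1, -0.88, 0],
    [1, -0.88, 0],
    [1, -0.88, 0],
    [1, -0.88, 0],
    [1, -0.88, 0],
    [1, -0.88, 0],
    [1, -0.88, 0],
  ],
  delta_rot=[
    [0, 0, 0],
    [0, 0, 0],
    [0, 0, 0],
    [0, 0, 0],
    [0, 0, 0],
    [0, 0, 0],
    [0, 0, 0],
    [0, 0, 0],
    [0, 0, 0],
    [0, 0, 0],
    [0, 0, 0],
    [0, 0, 0],
  ],
  hand=[0, 0, 0, 0, 0, 0, 0, 0, 0, 0, 0, 0],
  force=40,
)

```text
t: 1.65
ee_pos: [0.3724, -0.1817, 0.2562]
tool_rot: [-0.0, 0.988, 0.152, -0.0]
contact_force: [0.5, 0.5, 0.1]
gripper_width: -0.0
```

Call:
carry_out(
  dp=[
    [1, -0.88, 0],
    [1, -0.88, 0],
    [1, -0.88, 0],
    [1, -0.88, 0],
    [1, -0.88, 0],
    [1, -0.88, 0],
    [0.6, -0.6, 0],
    [0, 0, 0],
  ],
  delta_rot=[
    [0, 0, 0],
    [0, 0, 0],
    [0, 0, 0],
    [0, 0, 0],
    [0, 0, 0],
    [0, 0, 0],
    [0, 0, 0],
    [0, 0, 0],
  ],
  hand=[0, 0, 0, 0, 0, 0, 0, 0],
)

```text
t: 2.65
ee_pos: [0.4854, 0.0081, 0.2559]
tool_rot: [-0.0, 0.988, 0.153, -0.0]
contact_force: [-0.6, -0.0, -0.8]
gripper_width: -0.0001
```

Run:
```python
from h import *
st=state();print(st["t"],st["ee_pos"],st["tool_rot"],st["q"],st["contact_force"],st["gripper_width"])
cv2.imwrite("pics/w1.png",camera("wrist")[:,:,::-1])
print(proj([[.4849,.0075,.096]],"wrist",st))
```

```text
2.65 [0.48543001 0.00805712 0.25593111] [-1.89508920e-04  9.88225057e-01  1.53006816e-01 -3.38688720e-04] [-2.13729395e-01  1.42565053e-01  1.68288551e+00  1.14121235e-04
  1.31691040e+00  1.04981779e+00] [-0.62001515 -0.04541289 -0.77902727] -7.740686629782172e-05
[[318.03485678 230.77653205]]
```

View pics/w1.png

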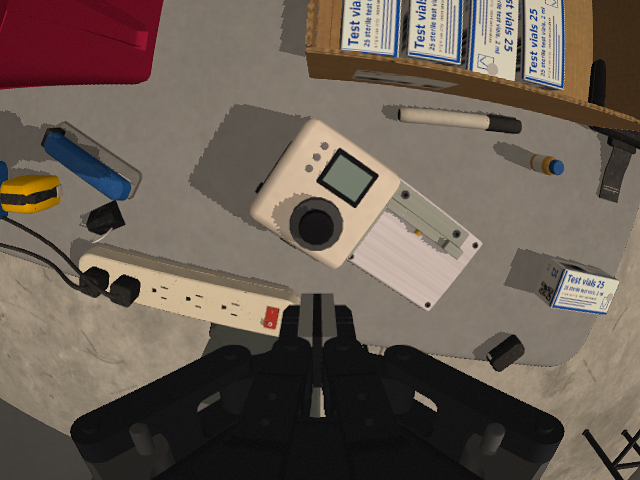

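Call:
carry_out(
  dp=[
    [0, 0, 1],
    [0, 0, 1],
    [0, 0, 1],
    [0, 0, 1],
    [0, 0, 0.6],
    [0, 0, 0],
    [0, 0, 0.2],
    [0, 0, 0],
  ],
  delta_rot=[
    [0, 0, -1],
    [0, 0, -1],
    [0, 0, -1],
    [0, 0, -1],
    [0, 0, -1],
    [0, 0, 0],
    [0, 0, 0],
    [0, 0, 0],
  ],
  hand=[0, 0, 0, 0, 0, 0, 0, 0],
)

```text
t: 3.7
ee_pos: [0.4854, 0.0067, 0.1367]
tool_rot: [0.0, 0.932, 0.362, 0.0]
contact_force: [-0.1, 0.6, -0.3]
gripper_width: 0.0002
```

Run:
```python
from h import *
st=state();print(st["t"],st["ee_pos"],st["tool_rot"],st["contact_force"],st["gripper_width"])
cv2.imwrite("pics/w2.png",camera("wrist")[:,:,::-1])
print(proj([[.4849,.0075,.096]],"wrist",st))
```

```text
3.7 [0.48541717 0.00667505 0.13665538] [1.97673485e-04 9.32340768e-01 3.61580699e-01 2.27138871e-04] [-0.05610821  0.60437005 -0.28279285] 0.00015100004498007266
[[314.83961165 298.6820741 ]]
```

View pics/w2.png

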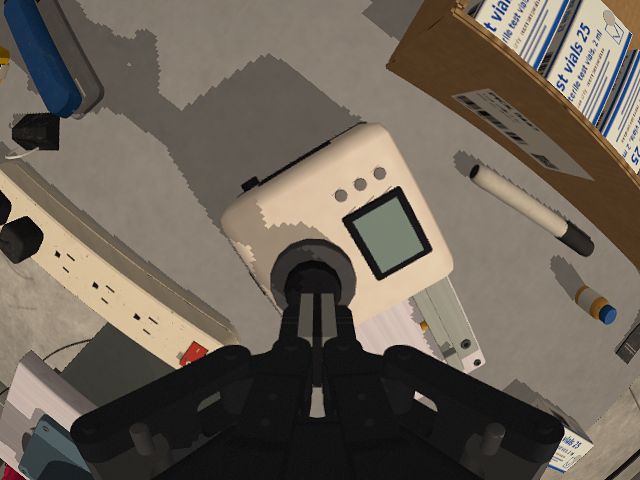

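Call:
carry_out(
  dp=[
    [0, 0, 0.3],
    [0, 0, 0.2],
    [0, 0, 0.1],
    [0, 0, 0.1],
    [0, 0, 0],
  ],
  delta_rot=[
    [0, 0, 0],
    [0, 0, 0],
    [0, 0, 0],
    [0, 0, 0],
    [0, 0, 0],
  ],
  hand=[0, 0, 0, 0, 0],
)

```text
t: 4.38
ee_pos: [0.485, 0.007, 0.1188]
tool_rot: [-0.0, 0.932, 0.362, -0.0]
contact_force: [-1.7, 0.6, 2.4]
gripper_width: 0.0002
```

Call:
carry_out(
  dp=[
    [0, 0, 0.1],
    [0, 0, 0.1],
    [0, 0, 0],
  ],
  delta_rot=[
    [0, 0, 0],
    [0, 0, 0],
    [0, 0, 0],
  ],
  hand=[0, 0, 0],
)

```text
t: 4.75
ee_pos: [0.4854, 0.007, 0.1149]
tool_rot: [0.0, 0.932, 0.362, 0.0]
contact_force: [-4.9, 0.1, 13.2]
gripper_width: 0.0001
```

Call:
carry_out(
  dp=[
    [0, 0, 0.06],
    [0, 0, 0],
  ],
  delta_rot=[
    [0, 0, 0],
    [0, 0, 0],
  ],
  hand=[0, 0],
)

```text
t: 5.0
ee_pos: [0.4854, 0.007, 0.1147]
tool_rot: [0.0, 0.932, 0.362, 0.0]
contact_force: [-9.9, 1.4, 24.7]
gripper_width: 0.0001
```

Call:
carry_out(
  dp=[
    [0, 0, -0.3],
    [0, 0, -0.7],
    [0, 0, -1],
    [0, 0, -1],
    [0, 0, -1],
    [0, 0, -1],
    [0, 0, -1],
    [0, 0, 0],
    [0, 0, 0],
  ],
  delta_rot=[
    [0, 0, 0],
    [0, 0, 0],
    [0, 0, -1],
    [0, 0, -1],
    [0, 0, -1],
    [0, 0, -1],
    [0, 0, -1],
    [0, 0, -1],
    [0, 0, 0],
  ],
  hand=[0, 0, 0, 30, 85, 85, 85, 85, 85],
)

```text
t: 6.12
ee_pos: [0.4856, 0.0069, 0.2623]
tool_rot: [0.0, 0.807, 0.591, 0.0]
contact_force: [-0.7, -0.3, 0.2]
gripper_width: 0.085
```

Run:
```python
from h import *
st=state();print(repr(st["t"]),st["ee_pos"],st["tool_rot"],st["contact_force"],st["gripper_width"])
np.save("w3.npy",np.r_[st["ee_pos"],st["tool_rot"]])
cv2.imwrite("pics/w3.png",camera("wrist")[:,:,::-1])
```

```text
6.125 [0.48556285 0.00686182 0.26231692] [3.14178355e-04 8.06889661e-01 5.90702042e-01 2.72985462e-04] [-0.69097593 -0.33421491  0.21015831] 0.08499282920858808
```

View pics/w3.png

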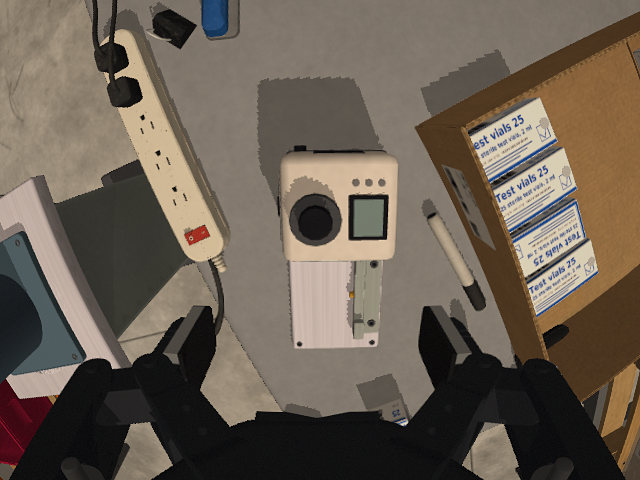

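Run:
```python
import cv2
im=cv2.imread("pics/w3.png")
cv2.imwrite("pics/c3.png",cv2.resize(im[240:360,275:400],None,fx=5,fy=5,interpolation=cv2.INTER_CUBIC))
```

```text
(no output)
```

View pics/c3.png

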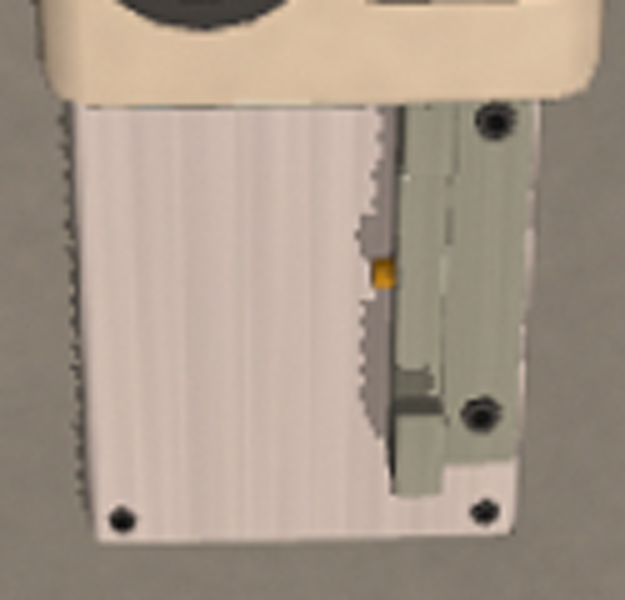

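Run:
```python
from h import *
np.set_printoptions(precision=4,suppress=True)
a=np.load("w3.npy");st=dict(ee_pos=a[:3],tool_rot=a[3:])
L1=np.array([[-128,-32,8],[-128,70,8],[-53,5,13.5],[-104,0,26],[-104,-11,26]])/1e3
o1=crop2px([(513,535),(98,543),(373,272),(392,496),(441,494)],5,275,240)
p,r=fit(L1,o1,[.51,-.05,1.27],"wrist",st);print(p,np.degrees(p[2]));print(r)
L=np.array([[-128,-32,8],[-128,70,8],[-5,25,20],[-53,5,13.5]])/1e3
o=crop2px([(685,243),(613,478),(350,284),(488,267)],5,250,200)
f=lambda p:np.r_[(proj(place(p,L1),"wrist",st)-o1).ravel(),(proj(place(p,L),"top")-o).ravel()]
q=least_squares(f,p);print(q.x,np.degrees(q.x[2]),q.fun.reshape(-1,2))
for pp in(p,q.x):print("seat",place(pp,[-.053,.025,.0295]))
```

```text
[ 0.5108 -0.0474  1.276 ] 73.1076701775646
[[ 0.5664  0.0944]
 [-1.5755  0.1844]
 [-0.1205 -0.4514]
 [ 0.2768  0.0967]
 [ 0.2062  0.2049]]
[ 0.5106 -0.0479  1.2773] 73.18176270165057 [[ 0.6469  0.3975]
 [-1.4476  0.5832]
 [-0.1021 -0.0423]
 [ 0.3483  0.4592]
 [ 0.2726  0.5561]
 [-0.4746 -1.3178]
 [-0.3989  0.2337]
 [ 0.2179 -0.5799]
 [-1.6565  0.4131]]
seat [[ 0.4715 -0.0909  0.0295]]
seat [[ 0.4713 -0.0914  0.0295]]
```

Call:
carry_out(
  dp=[
    [-1, 0.35, 0],
    [-1, 0.35, 0],
    [-1, 0.35, 0],
    [-1, 0.35, 0],
    [-1, 0.35, 0],
    [-1, 0.35, 0],
    [-1, 0.35, 0],
    [-1, 0.35, 0],
    [-1, 0.35, 0],
    [-1, 0.35, 0],
    [-1, 0.35, 0],
    [-1, 0.35, 0],
  ],
  delta_rot=[
    [0, 0, 0],
    [0, 0, 0],
    [0, 0, 0],
    [0, 0, 0],
    [0, 0, 0],
    [0, 0, 0],
    [0, 0, 0],
    [0, 0, 0],
    [0, 0, 0],
    [0, 0, 0],
    [0, 0, 0],
    [0, 0, 0],
  ],
  hand=[85, 85, 85, 85, 85, 85, 85, 85, 85, 85, 85, 85],
)

```text
t: 7.68
ee_pos: [0.495, -0.3121, 0.2619]
tool_rot: [-0.0, 0.807, 0.591, -0.0]
contact_force: [0.7, 1.1, 0.3]
gripper_width: 0.0849
```

Call:
carry_out(
  dp=[
    [-1, 0.35, 0],
    [0, 0, 0.8],
    [0, 0, 0.8],
    [0, 0, 0.8],
    [0, 0, 0],
    [0, 0, 0],
    [0, 0, 0],
  ],
  delta_rot=[
    [0, 0, 0],
    [0, 0, -1],
    [0, 0, -1],
    [0, 0, -1],
    [0, 0, -1],
    [0, 0, -1],
    [0, 0, 0],
  ],
  hand=[85, 85, 85, 85, 85, 85, 85],
)

```text
t: 8.55
ee_pos: [0.4958, -0.3378, 0.202]
tool_rot: [-0.0, 0.66, 0.751, 0.0]
contact_force: [0.0, 0.6, 0.0]
gripper_width: 0.0848
```

Run:
```python
from h import *
st=state();print(repr(st["t"]),st["ee_pos"],st["tool_rot"],st["q"],st["gripper_width"])
np.save("w4.npy",np.r_[st["ee_pos"],st["tool_rot"]])
im=camera("wrist")[:,:,::-1]
cv2.imwrite("pics/w4.png",im)
cv2.imwrite("pics/c4.png",cv2.resize(im[150:350,220:420],None,fx=3,fy=3,interpolation=cv2.INTER_CUBIC))
```

```text
8.55 [ 0.49584332 -0.33780099  0.20202585] [-1.75700711e-04  6.60092081e-01  7.51184673e-01  1.51899793e-05] [-7.83786659e-01  3.86887692e-01  1.48906081e+00  8.64925671e-06
  1.26599677e+00 -9.12702885e-01] 0.08483267011630584
```

View pics/w4.png

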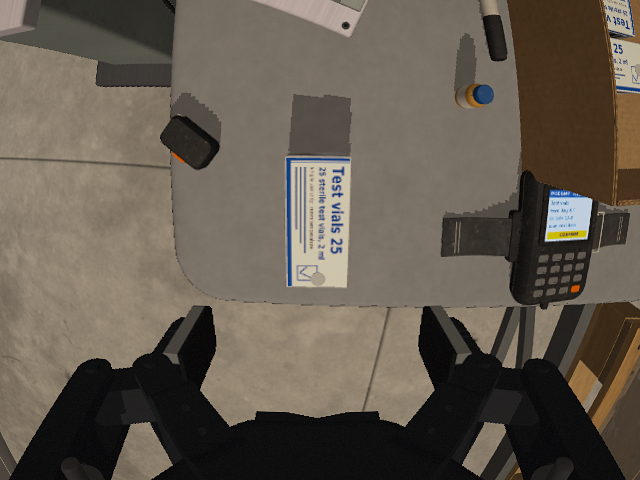

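View pics/c4.png

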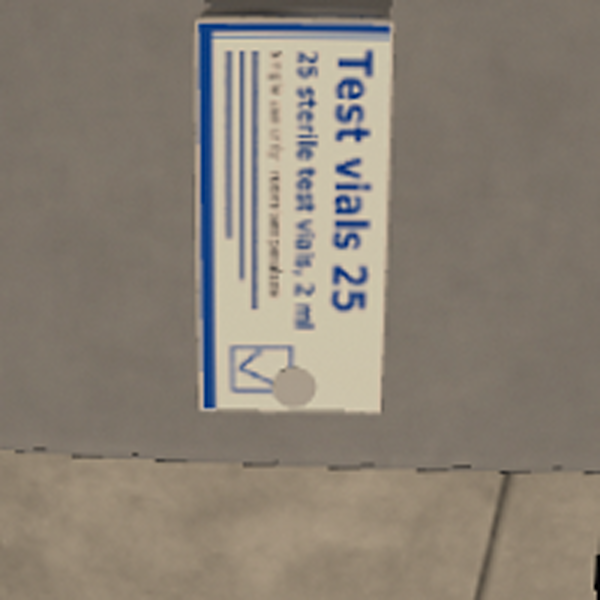

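Run:
```python
from h import *
np.set_printoptions(precision=4,suppress=True)
a=np.load("w4.npy");st=dict(ee_pos=a[:3],tool_rot=a[3:])
L=np.array([[-25,53,43],[25,53,43],[25,-53,43],[-25,-53,43]])/1e3
o=crop2px([(197,20),(392,18),(382,411),(200,410)],3,220,150)
p,r=fit(L,o,[.495,-.336,.13],"wrist",st);print(p,np.degrees(p[2]));print(r)
ot=crop2px([(118,372),(95,178),(515,125),(540,318)],8,430,220)
p2,r=fit(L,ot,[.495,-.336,.13],"top");print(p2,np.degrees(p2[2]));print(r)
Rm=q2R(st["tool_rot"]);print("yaw tool",np.degrees(np.arctan2(Rm[1,0],Rm[0,0])), "shift tool units",Rm.T@(np.r_[p[:2],.03]-st["ee_pos"])/.025)
```

```text
[ 0.4965 -0.3332  0.1234] 7.0699311296725655
[[-1.5361 -1.0932]
 [ 0.9175 -0.0434]
 [ 0.3241  0.5529]
 [-0.1413  0.5704]]
[ 0.4954 -0.3363  0.125 ] 7.160589273413613
[[-0.1217  0.5473]
 [-0.8205 -0.653 ]
 [ 0.1481 -0.5774]
 [ 0.771   0.6651]]
yaw tool 97.38620515513335 shift tool units [0.1756 0.0515 6.8811]
```

Call:
carry_out(
  dp=[
    [0.13, 0.03, 0.9],
    [0, 0, 1],
    [0, 0, 1],
    [0, 0, 1],
    [0, 0, 1],
    [0, 0, 1],
    [0, 0, 0.52],
    [0, 0, 0],
    [0, 0, 0],
    [0, 0, 0],
    [0, 0, 0],
    [0, 0, 0],
  ],
  delta_rot=[
    [0, 0, 0],
    [0, 0, 0],
    [0, 0, 0],
    [0, 0, 0],
    [0, 0, 0],
    [0, 0, 0],
    [0, 0, 0],
    [0, 0, 0],
    [0, 0, 0],
    [0, 0, 0],
    [0, 0, 0],
    [0, 0, 0],
  ],
  hand=[85, 85, 85, 85, 85, 85, 85, 85, 65, 55, 45, 40],
  force=40,
)

```text
t: 10.1
ee_pos: [0.4968, -0.3344, 0.043]
tool_rot: [0.001, 0.66, 0.752, -0.0]
contact_force: [-0.2, 1.0, 6.0]
gripper_width: 0.0491
```

Run:
```python
from h import *
st=state();print(repr(st["t"]),st["ee_pos"],st["tool_rot"],st["contact_force"],st["gripper_width"])
im=camera("wrist")[:,:,::-1]
cv2.imwrite("pics/w5.png",im)
```

```text
10.1 [ 0.49675096 -0.33444825  0.04300393] [ 1.07933582e-03  6.59613981e-01  7.51603770e-01 -6.09764649e-05] [-0.15301911  1.03135764  6.0287043 ] 0.04911683371584927
```

View pics/w5.png

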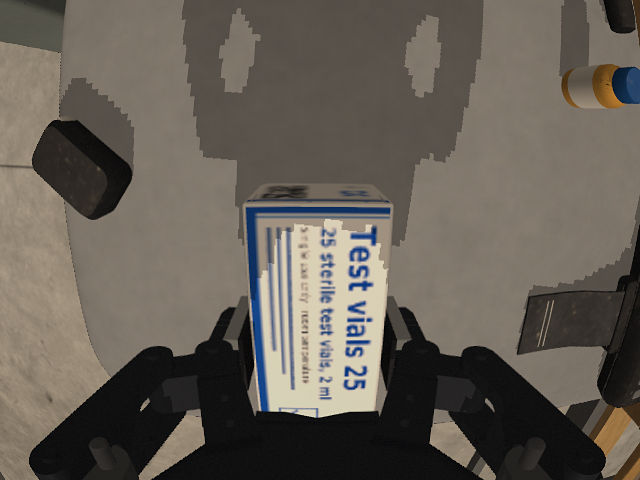

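Call:
carry_out(
  dp=[
    [0, 0, -0.2],
    [0, 0, -0.6],
    [0, 0, -1],
    [0, 0, -1],
    [0.3, 0, -0.4],
    [0.98, -0.12, 0],
    [1, -0.12, 0],
    [1, -0.12, 0],
    [1, -0.12, 0],
    [1, -0.12, 0],
    [1, -0.12, 0],
    [1, -0.12, 0],
  ],
  delta_rot=[
    [0, 0, 0],
    [0, 0, 0],
    [0, 0, 0],
    [0, 0, 0],
    [0, 0, 0],
    [0, 0, 0],
    [0, 0, 0],
    [0, 0, 0],
    [0, 0, 0],
    [0, 0, 0],
    [0, 0, 0],
    [0, 0, 0],
  ],
  hand=[40, 40, 40, 40, 40, 40, 40, 40, 40, 40, 40, 40],
  force=40,
)

```text
t: 11.65
ee_pos: [0.4511, -0.1546, 0.1217]
tool_rot: [-0.0, 0.66, 0.752, 0.0]
contact_force: [0.2, 0.5, -1.0]
gripper_width: 0.0494
```

Call:
carry_out(
  dp=[
    [1, -0.12, 0],
    [1, -0.12, 0],
    [0, 0, 0],
    [0, 0, 0],
    [0, 0, 0],
    [0, 0, 0],
    [0, 0, 0],
    [0, 0, 0],
  ],
  delta_rot=[
    [0, 0, 0],
    [0, 0, 0],
    [0, 0, 1],
    [0, 0, 1],
    [0, 0, 1],
    [0, 0, 1],
    [0, 0, 0.88],
    [0, 0, 0],
  ],
  hand=[40, 40, 40, 40, 40, 40, 40, 40],
)

```text
t: 12.65
ee_pos: [0.439, -0.1067, 0.1218]
tool_rot: [-0.0, 0.803, 0.596, -0.0]
contact_force: [0.2, 0.5, 0.1]
gripper_width: 0.0491
```

Run:
```python
from h import *
st=state();print(repr(st["t"]),st["ee_pos"],st["tool_rot"],st["contact_force"],st["gripper_width"])
Rm=q2R(st["tool_rot"]);print("yaw",np.degrees(np.arctan2(Rm[1,0],Rm[0,0])),Rm[:,2])
np.save("w6.npy",np.r_[st["ee_pos"],st["tool_rot"]])
for n in ("wrist","scene","top"):
  im=camera(n)[:,:,::-1]
  cv2.imwrite(f"pics/{n}6.png",im)
  if n=="scene": cv2.imwrite("pics/s6.png",cv2.resize(im[160:320,230:450],None,fx=3.6,fy=3.6,interpolation=cv2.INTER_CUBIC))
```

```text
12.65 [ 0.43901889 -0.10670533  0.12182842] [-3.82470084e-05  8.03213917e-01  5.95690694e-01 -2.47332986e-06] [0.20255491 0.54376106 0.05544988] 0.04912448592326248
yaw 73.12377151502665 [-4.95399998e-05  5.84943796e-05 -9.99999997e-01]
```

View pics/wrist6.png

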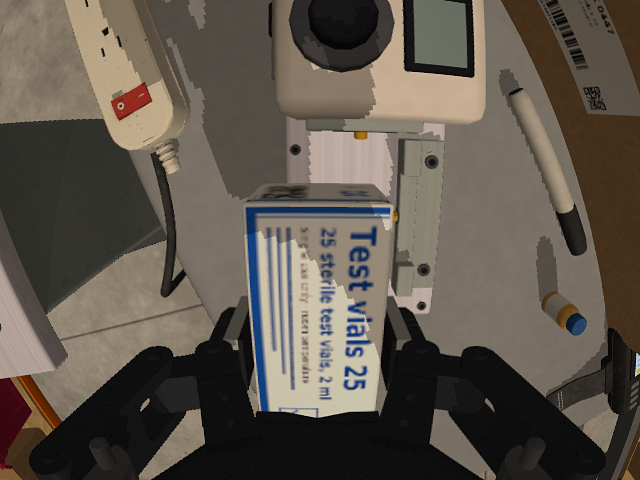

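View pics/s6.png

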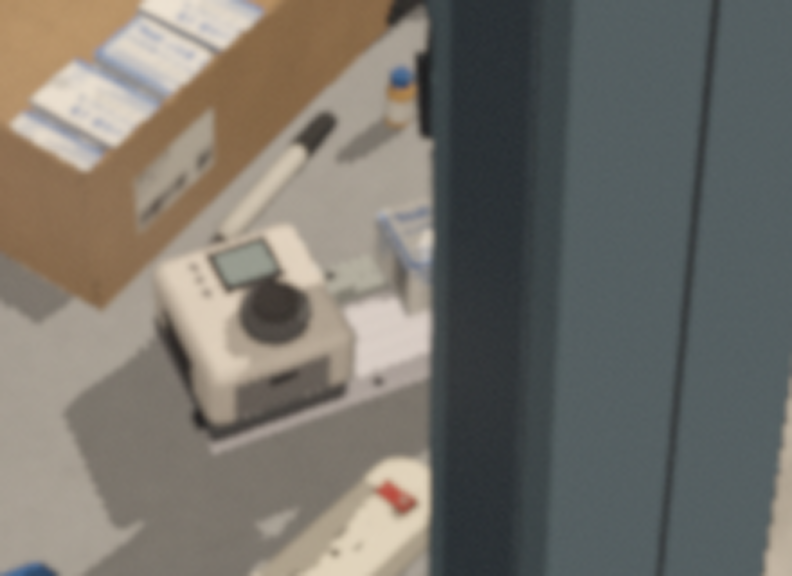

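View pics/top6.png

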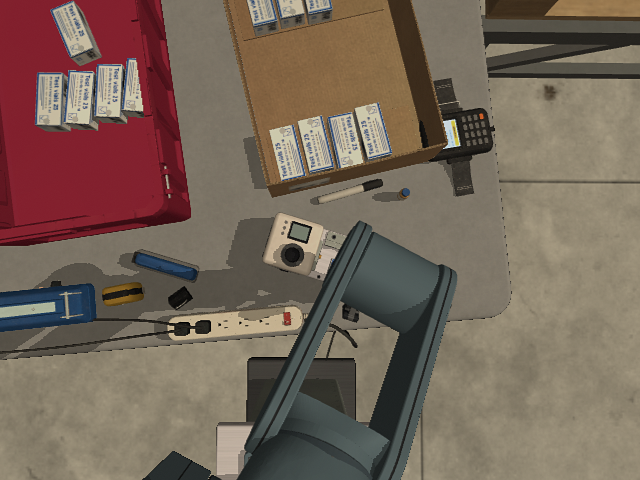

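Run:
```python
from h import *
np.set_printoptions(precision=4,suppress=True)
a=np.load("w6.npy");st=dict(ee_pos=a[:3],tool_rot=a[3:]);Rm=q2R(a[3:])
for u,v in((246,205),(393,205)): print(Rm.T@(ray(u,v,"wrist",.1217,st)-a[:3]))
```

```text
[ 0.0537 -0.0225  0.0001]
[0.0537 0.0256 0.0001]
```

Run:
```python
import cv2
im=cv2.imread("pics/wrist6.png")
cv2.imwrite("pics/c6.png",cv2.resize(im[100:320,270:460],None,fx=3.6,fy=3.6)[:600*2][:, :])
cv2.imwrite("pics/c6.png",cv2.resize(im[100:300,240:460],None,fx=3,fy=3,interpolation=cv2.INTER_CUBIC))
```

```text
(no output)
```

View pics/c6.png

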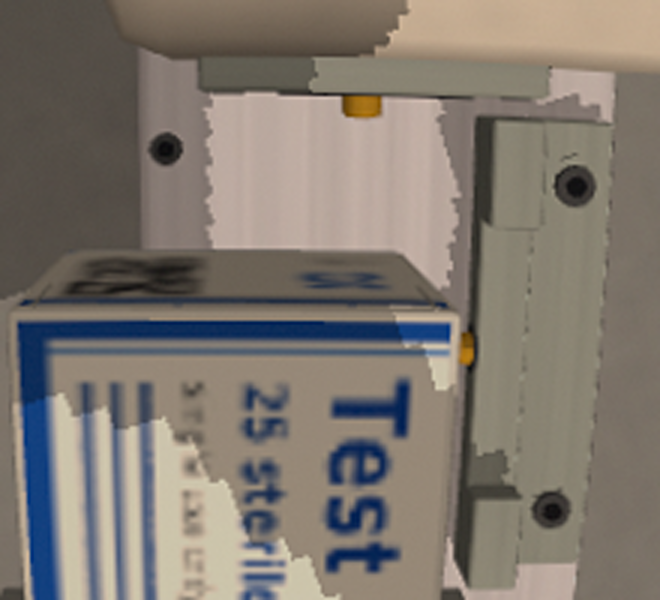

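Run:
```python
from h import *
np.set_printoptions(precision=4,suppress=True)
a=np.load("w6.npy");st=dict(ee_pos=a[:3],tool_rot=a[3:]);Rm=q2R(a[3:])
L=np.array([[-4,0,26],[-4,-11,26],[-26,-11,26],[-82,0,26],[-104,0,26],[-104,-11,26],[-5,25,20],[-53,5,13.5]])/1e3
o=crop2px([(494,120),(543,122),(538,228),(474,497),(468,587),(516,586),(362,117),(459,348)],3,240,100)
p,r=fit(L,o,[.51,-.05,1.27],"wrist",st);print(p,np.degrees(p[2]));print(r)
s=place(p,[-.053,.025,.0295]);print(s)
print((Rm.T@(s[0]-a[:3])))
```

```text
[ 0.51   -0.0475  1.2842] 73.57787228359363
[[-0.58   -1.284 ]
 [ 1.2612 -1.221 ]
 [ 1.637   0.505 ]
 [ 0.3236 -0.0293]
 [-0.1105  1.5946]
 [ 0.2367  1.4202]
 [-0.5433  0.0647]
 [-3.8136 -0.263 ]]
[[ 0.4711 -0.0913  0.0295]]
[0.024  0.0262 0.0923]
```

Call:
carry_out(
  dp=[
    [0, 0, 0.6],
    [0, 0, 1],
    [0, 0, 0.8],
    [0, 0, 0.2],
    [0, 0, 0.1],
    [0, 0, 0],
  ],
  delta_rot=[
    [0, 0, -0.04],
    [0, 0, 0],
    [0, 0, 0],
    [0, 0, 0],
    [0, 0, 0],
    [0, 0, 0],
  ],
  hand=[40, 40, 40, 40, 40, 40],
)

```text
t: 13.55
ee_pos: [0.4397, -0.1076, 0.0548]
tool_rot: [0.0, 0.802, 0.597, 0.0]
contact_force: [0.8, -0.6, -0.7]
gripper_width: 0.0491
```

Call:
carry_out(
  dp=[
    [0, 0, 0.08],
    [0, 0, 0],
  ],
  delta_rot=[
    [0, 0, 0],
    [0, 0, 0],
  ],
  hand=[40, 40],
)

```text
t: 13.8
ee_pos: [0.4394, -0.1074, 0.0526]
tool_rot: [0.0, 0.802, 0.597, 0.0]
contact_force: [0.2, 0.2, -1.8]
gripper_width: 0.0492
```

Call:
carry_out(
  dp=[
    [0, 0, 0.04],
    [0, 0, 0.04],
    [0, 0, 0],
  ],
  delta_rot=[
    [0, 0, 0],
    [0, 0, 0],
    [0, 0, 0],
  ],
  hand=[40, 40, 40],
)

```text
t: 14.18
ee_pos: [0.4394, -0.1074, 0.051]
tool_rot: [0.0, 0.802, 0.597, 0.0]
contact_force: [-2.2, 0.9, 6.4]
gripper_width: 0.0493
```

Call:
carry_out(
  dp=[
    [0.35, 0.35, 0],
    [0.35, 0.35, 0],
    [0, 0, 0],
  ],
  delta_rot=[
    [0, 0, 0],
    [0, 0, 0],
    [0, 0, 0],
  ],
  hand=[40, 40, 40],
)

```text
t: 14.55
ee_pos: [0.463, -0.0957, 0.051]
tool_rot: [0.001, 0.802, 0.597, 0.001]
contact_force: [0.8, 1.2, 6.8]
gripper_width: 0.0491
```

```bash
cat > s.py <<'E'
from h import *
np.set_printoptions(precision=4,suppress=True)
st=state();Rm=q2R(st["tool_rot"])
print(st["t"],"toolF",Rm.T@st["contact_force"],"toolT",Rm.T@st["torque"],"toseat",Rm.T@(np.array([.471,-.0912,.051])-st["ee_pos"]),"yaw",np.degrees(np.arctan2(Rm[1,0],Rm[0,0])),Rm[:,2],st["gripper_width"])
E
python3 s.py
python3 - <<'E'
from h import *
im=camera("wrist")[:,:,::-1]
cv2.imwrite("pics/w7.png",im)
cv2.imwrite("pics/c7.png",cv2.resize(im[130:330,220:440],None,fx=3,fy=3,interpolation=cv2.INTER_CUBIC))
E
```

```text
14.55 toolF [ 1.3827  0.4205 -6.7876] toolT [-0.2234  0.1653  0.07  ] toseat [0.0066 0.0064 0.    ] yaw 73.30158416977046 [ 0.0031 -0.0009 -1.    ] 0.04905072948558363
```

View pics/w7.png

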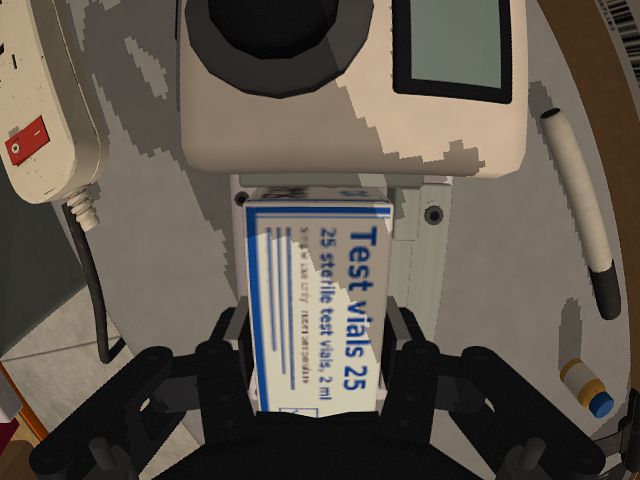

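Call:
carry_out(
  dp=[
    [0, 0.1, 0],
    [0, 0.08, 0],
    [0, 0.04, 0],
    [0, 0.04, 0],
    [0, 0, 0],
  ],
  delta_rot=[
    [0, 0, 0],
    [0, 0, 0],
    [0, 0, 0],
    [0, 0, 0],
    [0, 0, 0],
  ],
  hand=[40, 40, 40, 40, 40],
)

```text
t: 15.22
ee_pos: [0.4663, -0.097, 0.051]
tool_rot: [-0.001, 0.802, 0.597, -0.001]
contact_force: [-6.5, 1.9, 14.8]
gripper_width: 0.0491
```

```bash
python3 s.py
```

```text
15.225 toolF [ -0.0072  -6.7828 -14.7778] toolT [ 0.807  -0.0655 -0.0775] toseat [0.0069 0.0028 0.    ] yaw 73.3022938261869 [-0.0018  0.0007 -1.    ] 0.049132649902396755
```

Call:
carry_out(
  dp=[
    [0, 0.06, -0.02],
    [0, 0.06, 0],
    [0, 0, 0],
  ],
  delta_rot=[
    [0, 0, 0],
    [0, 0, 0],
    [0, 0, 0],
  ],
  hand=[40, 40, 40],
)

```text
t: 15.6
ee_pos: [0.4684, -0.0976, 0.0511]
tool_rot: [-0.002, 0.802, 0.597, -0.001]
contact_force: [-6.9, 0.6, 12.8]
gripper_width: 0.0491
```

```bash
python3 s.py
```

```text
15.6 toolF [ -1.4437  -6.8511 -12.7398] toolT [ 1.0464 -0.0945 -0.1157] toseat [0.0068 0.0006 0.0001] yaw 73.3151231707324 [-0.0035  0.0012 -1.    ] 0.04907460302151584
```

Call:
carry_out(
  dp=[
    [0, 0.06, -0.02],
    [0, 0.04, 0],
    [0, 0, 0],
  ],
  delta_rot=[
    [0, 0, 0],
    [0, 0, 0],
    [0, 0, 0],
  ],
  hand=[40, 40, 40],
)

```text
t: 15.98
ee_pos: [0.4687, -0.0977, 0.0511]
tool_rot: [-0.003, 0.802, 0.597, -0.002]
contact_force: [-11.7, 2.8, 15.4]
gripper_width: 0.0494
```

```bash
python3 s.py
```

```text
15.975 toolF [ -0.6838 -12.1382 -15.3196] toolT [ 1.843  -0.3399 -0.1843] toseat [0.0069 0.0004 0.0001] yaw 73.36371617077478 [-0.008   0.0024 -1.    ] 0.04936678391235258
```

Call:
carry_out(
  dp=[
    [0, -0.03, 0],
    [0.08, 0, -0.02],
    [0.08, 0, 0],
    [0, 0, 0],
  ],
  delta_rot=[
    [-0.08, 0, 0],
    [0, 0, 0],
    [0, 0, 0],
    [0, 0, 0],
  ],
  hand=[40, 40, 40, 40],
)

```text
t: 16.48
ee_pos: [0.4694, -0.0944, 0.051]
tool_rot: [0.0, 0.802, 0.597, -0.001]
contact_force: [-10.7, -2.6, 7.2]
gripper_width: 0.0493
```

```bash
python3 s.py
```

```text
16.475 toolF [-5.5637 -9.492  -7.2093] toolT [ 1.415  -0.8633 -0.239 ] toseat [0.0035 0.0006 0.    ] yaw 73.37078462068631 [-0.0009 -0.0008 -1.    ] 0.04929599228634334
```

Call:
carry_out(
  dp=[
    [0.08, 0, 0],
    [0.08, 0, 0],
    [0, 0, 0],
  ],
  delta_rot=[
    [0, 0, 0],
    [0, 0, 0],
    [0, 0, 0],
  ],
  hand=[40, 40, 40],
)

```text
t: 16.85
ee_pos: [0.4701, -0.0923, 0.051]
tool_rot: [0.001, 0.802, 0.598, -0.002]
contact_force: [-13.4, -11.8, 6.2]
gripper_width: 0.0489
```

```bash
python3 s.py
```

```text
16.85 toolF [-15.1736  -9.4525  -6.1722] toolT [ 1.5505 -2.1412 -0.3407] toseat [0.0013 0.0005 0.    ] yaw 73.45073819838224 [-0.0019 -0.0035 -1.    ] 0.04890578091175207
```

Run:
```python
from h import *
st=state();np.save("w8.npy",np.r_[st["ee_pos"],st["tool_rot"]])
im=camera("wrist")[:,:,::-1]
cv2.imwrite("pics/w8.png",im)
cv2.imwrite("pics/c8.png",cv2.resize(im[130:330,220:480],None,fx=3,fy=3,interpolation=cv2.INTER_CUBIC))
```

```text
(no output)
```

View pics/c8.png

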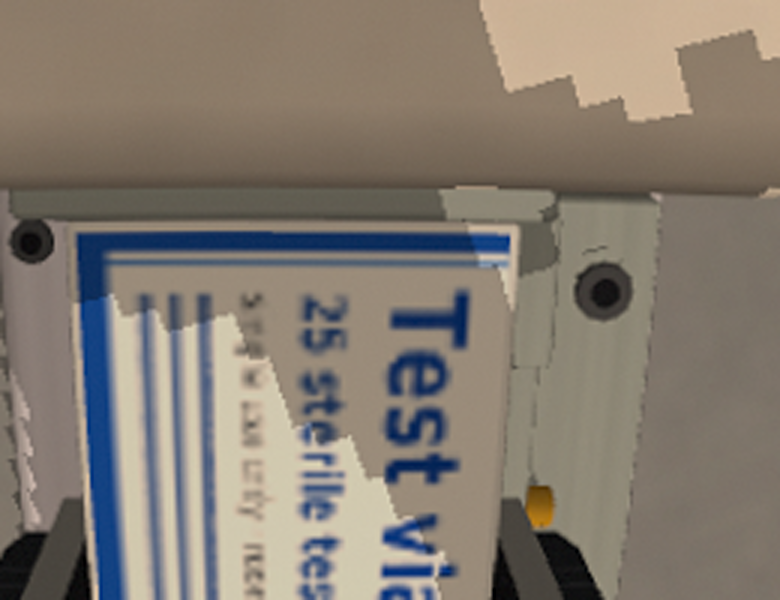

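Call:
carry_out(
  dp=[
    [0, 0, 0],
    [0.02, 0.03, 0],
    [0, 0, 0],
  ],
  delta_rot=[
    [-0.02, 0.04, -0.06],
    [0, 0, 0],
    [0, 0, 0],
  ],
  hand=[40, 40, 40],
)

```text
t: 17.27
ee_pos: [0.4702, -0.0923, 0.051]
tool_rot: [-0.0, 0.8, 0.599, -0.0]
contact_force: [-16.7, -13.7, 8.9]
gripper_width: 0.0488
```

```bash
python3 s.py
```

```text
17.275 toolF [-17.8177 -12.2246  -8.8542] toolT [ 1.9976 -2.8347  0.2748] toseat [0.0013 0.0005 0.    ] yaw 73.65527945406797 [-0.0007 -0.0004 -1.    ] 0.04879236430692025
```

Call:
carry_out(
  dp=[
    [-0.02, 0, 0],
    [0, 0, 0],
    [0, 0, 0],
    [0, 0, 0],
    [0, 0, 0],
    [0, 0, 0],
    [0, 0, 0],
    [0, 0, 0],
    [0, 0, 0],
    [0, 0, 0],
    [0, 0, 0],
    [0, 0, 0],
  ],
  delta_rot=[
    [0, 0, 0.03],
    [0, 0, 0],
    [0, 0, 0],
    [0, 0, 0],
    [0, 0, 0],
    [0, 0, 0],
    [0, 0, 0],
    [0, 0, 0],
    [0, 0, 0],
    [0, 0, 0],
    [0, 0, 0],
    [0, 0, 0],
  ],
  hand=[40, 40, 40, 40, 40, 40, 40, 40, 40, 40, 40, 40],
)

```text
t: 18.77
ee_pos: [0.4701, -0.0923, 0.051]
tool_rot: [-0.0, 0.801, 0.599, -0.0]
contact_force: [-16.0, -9.8, 8.4]
gripper_width: 0.0494
```

```bash
python3 s.py
python3 - <<'E'
from h import *
st=state();np.save("w9.npy",np.r_[st["ee_pos"],st["tool_rot"]])
im=camera("wrist")[:,:,::-1]
cv2.imwrite("pics/w9.png",im)
cv2.imwrite("pics/c9.png",cv2.resize(im[170:290,220:420],None,fx=4,fy=4,interpolation=cv2.INTER_CUBIC))
im=camera("scene")[:,:,::-1]
cv2.imwrite("pics/s9.png",cv2.resize(im[160:320,230:450],None,fx=3.6,fy=3.6,interpolation=cv2.INTER_CUBIC))
E
```

```text
18.775 toolF [-13.9281 -12.5542  -8.3774] toolT [ 1.8556 -2.3933 -0.129 ] toseat [0.0013 0.0005 0.    ] yaw 73.55468725253708 [-0.0005  0.0001 -1.    ] 0.0493897667575109
```

View pics/w9.png

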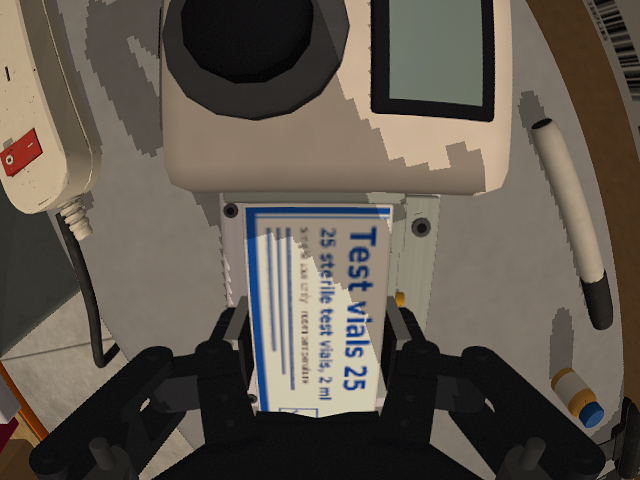

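View pics/c9.png

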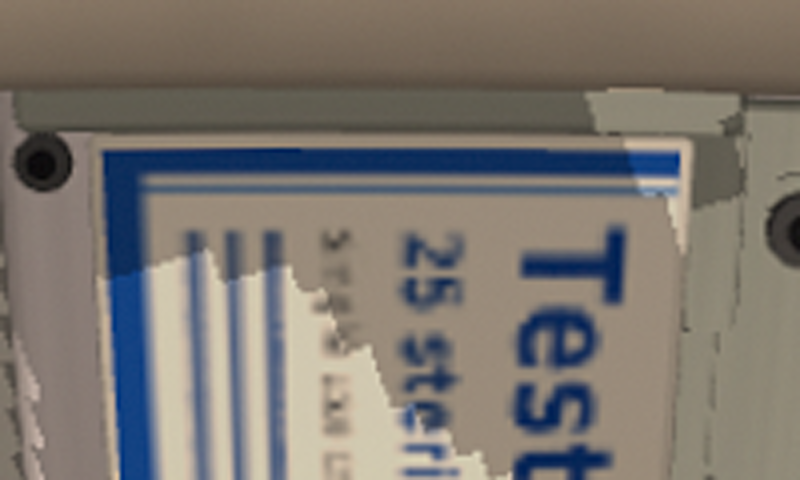

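View pics/s9.png

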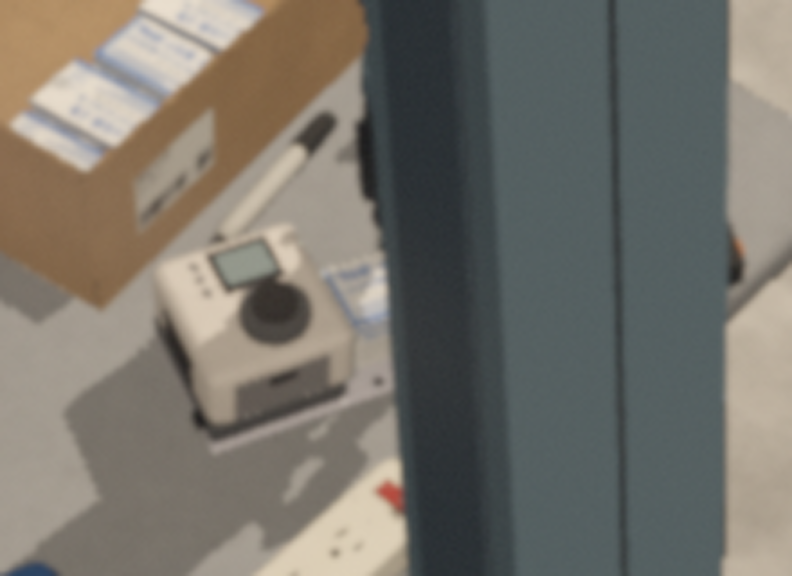

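Call:
carry_out(
  dp=[
    [0.01, 0, 0],
    [0, 0, 0],
    [0, 0, 0],
    [0, 0, 0],
    [0, 0, 0],
    [0, 0, 0],
    [0, 0, 0],
    [0, 0, 0],
    [0, 0, 0],
    [0, 0, 0],
    [0, 0, 0],
    [0, 0, 0],
  ],
  delta_rot=[
    [0, 0, -0.01],
    [0, 0, 0],
    [0, 0, 0],
    [0, 0, 0],
    [0, 0, 0],
    [0, 0, 0],
    [0, 0, 0],
    [0, 0, 0],
    [0, 0, 0],
    [0, 0, 0],
    [0, 0, 0],
    [0, 0, 0],
  ],
  hand=[40, 40, 40, 40, 40, 40, 40, 40, 40, 40, 40, 40],
)

```text
t: 20.38
ee_pos: [0.4702, -0.0923, 0.051]
tool_rot: [-0.0, 0.801, 0.599, -0.0]
contact_force: [-16.1, -12.2, 8.5]
gripper_width: 0.0494
```

Call:
carry_out(
  dp=[
    [0, 0, 0],
    [0, 0, 0],
    [0, 0, 0],
    [0, 0, 0],
    [0, 0, 0],
    [0, 0, 0],
    [0, 0, 0],
    [0, 0, 0],
    [0, 0, 0],
    [0, 0, 0],
    [0, 0, 0],
    [0, 0, 0],
  ],
  delta_rot=[
    [0, 0, 0],
    [0, 0, 0],
    [0, 0, 0],
    [0, 0, 0],
    [0, 0, 0],
    [0, 0, 0],
    [0, 0, 0],
    [0, 0, 0],
    [0, 0, 0],
    [0, 0, 0],
    [0, 0, 0],
    [0, 0, 0],
  ],
  hand=[40, 40, 40, 40, 40, 40, 40, 40, 40, 40, 40, 40],
)

```text
t: 21.88
ee_pos: [0.4701, -0.0923, 0.051]
tool_rot: [-0.0, 0.801, 0.599, -0.0]
contact_force: [-16.3, -12.1, 8.9]
gripper_width: 0.0495
```

```bash
python3 s.py
python3 - <<'E'
from h import *
im=camera("wrist")[:,:,::-1]
cv2.imwrite("pics/w10.png",im)
E
```

```text
21.875 toolF [-16.2322 -12.245   -8.8394] toolT [ 1.9015 -2.5743  0.0311] toseat [ 0.0013  0.0005 -0.    ] yaw 73.59189529748879 [-0.0006 -0.0002 -1.    ] 0.049479727717722286
```

View pics/w10.png

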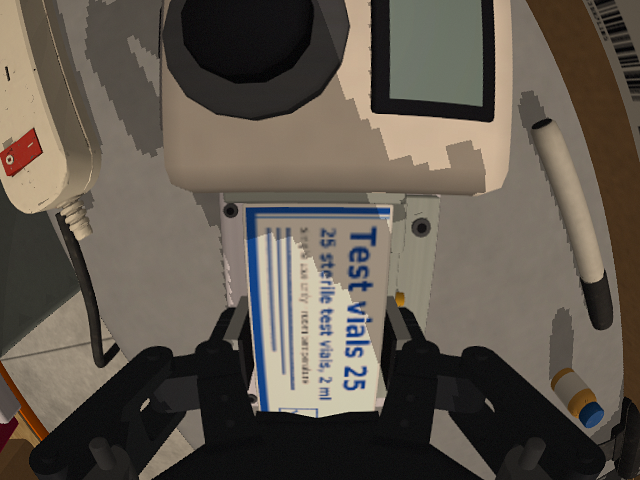

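The carton's far edge (row 206) lies along the end stop. The side pin's tail sticks out behind the fence at (399,299), so that pin is pushed in. The forces are steady at about 16 N on the end stop side and 12 N on the side stop, with almost no twist, so I'm handing in.

```bash
python3 -c "
from rig import *
print(sign_off())"
```

```text
the job is handed in; nothing more can be done
None
```

The start button was pressed and came back up, and the carton is held home against both stops. I handed in at about 22 s, still gripping and pressing. I saw no sign on the coder's display or the carton that the print ran, so that part is unconfirmed.

- **Button:** I pressed it straight down until it stopped moving. It bottomed out at about 25 N against the 5 N needed, and a picture afterwards showed it up again.
- **Carton:** I gripped it across the 50 mm at mid-length with 40 N, fingertips about 18 mm above its underside. I set it on the base plate and pushed it against the side stop first, then the end stop.
- **Last checks:**
  - **Force and position:** the push was steady at about 16 N towards the end stop, 12 N towards the side stop and 9 N down. There was almost no twist, tool tilt was under 0.1°, and nothing drifted over the last 4.5 s.
  - **Pictures:** the carton's edge lies along the end stop, and the side pin's tail sticks out behind the fence. The end pin can't be seen with the carton in place; the hard stop in force and position is the evidence that it is in.
  - **Other objects:** I did not touch anything else. The marker and vial look undisturbed in the last picture; I did not re-check the ring scanner, the stapler or the other cartons after seating.
- **Small disagreement:** the seated position came out 1.3 mm along and 0.5 mm across from my camera estimate of the seat, within the 2 mm calibration accuracy. I relied on the contact forces instead.

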